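Test the seal of the low wide jar

TASK

The preserving jars are cooling on the wire rack: test the seal of the low, wide jar, the one with the widest lid, by pressing the raised middle of that lid lightly with the fingertips until you feel it give, and keep it pressed for about half a second. Then lift the hand well clear, leaving the jar standing where it is: do not drag, tip or pick it up, and touch none of the other jars, the loose screw band, the jar lifter or the funnel.

Things in the scene. Friction and masses are not known exactly. Their poses are not given: they have to be found in the camera images.
- rack: Chrome wire cooling rack lying on the bench, fixed, 290 mm (its x) by 440 mm (its y), its top 18 mm above the bench; origin at the centre of its underside, z up. The six things on it stand in two rows of three, in any order, at x about -62 or +62 mm and y about -135, 0 or +135 mm in the rack's frame.
- low_jar: The jar to test: the low, wide one, a loose glass preserving jar of whole plums with a plain metal screw lid; glass 92 mm in diameter, lid 86 mm in diameter (the widest lid on the rack), 88 mm from underside to the flat of the lid, 92 mm to the top of the raised middle; 0.34 to 0.55 kg. Origin at the centre of its underside, z up; it stands on the rack.
- lid_centre (a point): Centre of the top of the raised middle of the low jar's lid, where it is pressed. The raised middle is a plain steel disc 44 mm in diameter, standing 4 mm above the flat of the lid; this point is 92 mm above the jar's underside, about 110 mm above the bench, and does not follow the press.
- lid_middle (a joint): How far the raised middle of the low jar's lid is pressed in, in m: 0 as found, 0.003 at the stop. It springs: it begins to move at about 1 N, is in by 0.001 at about 4 N, meets its stop at about 9.5 N, and comes back when let go. It counts as pressed beyond 0.001. More than 20 N would dent the lid.
- pint_jar_a: Tall glass preserving jar of whole plums with a plain metal screw lid; 80 mm in diameter, lid 70 mm, 131 mm high over all. Its origin is the centre of its underside. A bystander: not to be touched.
- pint_jar_b: The same as pint_jar_a: tall, 80 mm in diameter, lid 70 mm, 131 mm high over all. Its origin is the centre of its underside. A bystander: not to be touched.
- slim_jar: Tall slim glass preserving jar of whole plums with a plain metal screw lid; 66 mm in diameter, lid 60 mm, 136 mm high over all. Its origin is the centre of its underside. A bystander: not to be touched.
- little_jar: Little glass preserving jar of whole plums with a plain metal screw lid; 64 mm in diameter, lid 60 mm, 68 mm high over all. Its origin is the centre of its underside. A bystander: not to be touched.
- spare_band: Loose metal screw band (an open ring with no lid in it), 86 mm in diameter, 17 mm high, lying flat on the rack. Its origin is the centre of its underside. A bystander: not to be touched.
- jar_lifter: Jar lifter: scissor tongs of steel wire with black grips, 220 mm long and 100 mm wide, 16 mm high, lying flat on the bench to the left of the rack. Origin at its pivot, at the bench. A bystander: not to be touched.
- funnel: Steel canning funnel standing mouth down on the bench to the right of the rack, 132 mm in diameter, 72 mm high. Its origin is the centre of its underside. A bystander: not to be touched.

How it is judged (in metres and radians):
On the way:
1. the raised middle of the low jar's lid is pressed in more than 1 mm by the fingers for 0.3 s (value of joint lid_middle above 0.001 m and contact force between the fingers and low_jar above 0.5 N), for 0.3 s.
At the end, for the whole second after the job is handed in: The lid's middle has sprung back (under 0.6 mm in), the TCP is over 70 mm from the lid's centre, the low jar stands upright (0.05 rad), still and within 12 mm of its start; the other jars, the band, the lifter and the funnel are within 6 mm of theirs (value of joint lid_middle below 0.0006 m and distance between the grasp point and lid_centre above 0.07 m and distance of low_jar from where it was at the start of the episode below 0.012 m and angle between low_jar's own z axis and vertical below 0.05 rad and linear speed of low_jar below 0.01 m/s and distance of each of pint_jar_a, pint_jar_b, slim_jar, little_jar, spare_band, jar_lifter, funnel from where it was at the start of the episode below 0.006 m); the robot touches nothing.
It fails at once if the low jar is pressed harder than 20 N (contact force between any of the arm, the fingers and low_jar above 20 N).
It fails at once if the low jar is lifted more than 6 mm off the rack (z of low_jar in the frame of rack above 0.024 m).
It fails at once if the low jar is dragged more than 15 mm or tipped by more than 0.1 rad (distance of low_jar from where it was at the start of the episode above 0.015 m or angle between low_jar's own z axis and vertical above 0.1 rad).
It fails at once if another jar, the loose band, the jar lifter or the funnel is touched by the robot (more than 0.5 N) (contact force between any of the arm, the fingers and pint_jar_a above 0.5 N or contact force between any of the arm, the fingers and pint_jar_b above 0.5 N or contact force between any of the arm, the fingers and slim_jar above 0.5 N or contact force between any of the arm, the fingers and little_jar above 0.5 N or contact force between any of the arm, the fingers and spare_band above 0.5 N or contact force between any of the arm, the fingers and jar_lifter above 0.5 N or contact force between any of the arm, the fingers and funnel above 0.5 N).
It fails at once if another jar, the loose band, the jar lifter or the funnel is moved more than 6 mm (distance of any of pint_jar_a, pint_jar_b, slim_jar, little_jar, spare_band, jar_lifter, funnel from where it was at the start of the episode above 0.006 m).
It also fails if it takes over 32 s, if anything falls off the work surface, if the arm or the gripper's body presses on something with over 40 N, if the wrist force passes 120 N, or if a joint passes its speed limit or range.

ROBOT

A 6-joint arm with a two-finger parallel gripper is mounted at the origin on the work surface. World frame = base frame: x ahead of the robot, y to its left, z up, the work surface at z = 0. Lengths are in m, angles in degrees, forces in N, time in s.
With the tool pointing down it reaches from about 0.3 to 0.95 m from the base axis. Payload 3.1 kg.
Tool frame: the origin (TCP) lies between the finger pads, 19 mm behind the fingertips; this is the grasp point; z points along the fingers, y is the line along which they close (so a half turn about z gives the same grasp; the last joint's range is limited). The gripper opens to 85 mm and grips with 20 to 120 N. Pads are 22 mm wide; open, the fingers measure 114 mm over their backs; the gripper's body (76 mm by 85 mm) begins 54 mm behind the grasp point. The pads swing forward as they close: fully open they stand 13 mm farther back than shut.
Start: joints at [68.256, 17.653, 93.61, -0, 68.738, -3.994], TCP at [0.191, 0.595, 0.25] pointing down, gripper open.
Joint ranges: [-175.34, 175.34], [-45.06, 112.39], [2.9, 150.54], [-68.45, 248.45], [3.09, 151.38], [-168.51, 168.51]. Speed limits (degrees/s): [159.86, 159.86, 180, 180, 180, 180].

INTERFACE

Orientations are given as [roll, pitch, yaw] about the fixed x, y, z axes, in that order (R = Rz(yaw) Ry(pitch) Rx(roll)).
In Python, from plant import status, eyes, ctrl gives the robot as it stands.
- The arm moves only by the tool play_rows, never from a script. Its argument "series" is a list of rows, each a list of 2 entries, a list of its own where there are three numbers: the shift along the tool's x, y, z in units of 60 mm (1.0 is 60 mm), then the turn about the tool's z in units of 5 degrees (1.0 is 5 degrees). A call has 1 to 20 rows; each row shifts and turns the commanded pose from where the row before left it, along the tool's axes as they then stand; what a row does not reach is not made up. A row lasts 1/8 s, in which the tool goes at most 62.5 mm and 10.7 degrees, less where a joint would pass 70% of its speed; a pose out of reach is approached as far as the arm can. A call is refused whole if a number of a shift passes 1 or a number of a turn 1, either way. A call with a gripper value outside its range is refused whole. "fingers" is the opening, from 0 (shut) to 1 (fully open), set as the call begins (left out, the last holds). The fingers move at their own pace and stop on an object; "newtons" is the grip in N (left out, the last holds). Time passes only in rows, so rows that do not move let the fingers close. It gives the time, the measured TCP pose, the force, the opening and the grip force at its end, in the units of the state.
- status.get_state(): the state, without advancing time (a new reading comes with each control period).
- eyes.grab_frame(name): name is "scene" or "side" or "wrist"; returns a dict with "color" (384x512x3 uint8, red, green, blue), "depth" (384x512 float32, m along the optical axis (not along the pixel's ray), 0 where there is no reading), "vfov" (degrees; the focal length in pixels is half the picture's height over the tangent of half this angle, whatever the lens; pixels are square), "cx", "cy" (the principal point, pixels), "rvec" (rotation vector, rad) and "tvec" (3), from world to camera coordinates, as OpenCV has them. Camera axes: x right, y down, z forward; pixel columns grow to the right and rows downward; lengths in m; the calibration is good to about 2 mm. The wrist camera is an equidistant fisheye: a pixel r from the principal point sees the ray r / f radians off the axis. A picture is of the moment at which its call begins.
- ctrl.finish_job(): hands the job in; it is judged then, once.
The state is a dict: "time_s": time; "qpos": joint angles; "qvel": joint speeds; "tau": joint torques, N m; "tool_pos": TCP position; "tool_rot": TCP orientation; "wrist_force": force on the tool from outside, world axes, zero at the start; "moment": the same for the moment, N m; "gripper_width": finger opening in m; "finger_force": force on a finger pad.
Only numpy, scipy, OpenCV 4.12 (cv2) and the standard library are available. Lean on these libraries where they do the work, as an engineer would, in place of code of your own. Each camera call takes 0.05 s, during which the arm holds its last target. There are 200 camera calls.

## Working session

There is one attempt and no reset: what is moved stays moved. The work goes in short steps, Python scripts to look and compute and a tool call to move; the robot and the scene stay as the last step left them, time stands still between calls to the robot, and variables do not carry over. Pictures are saved under pics/ and viewed, at most 10 in all, crops included, and the job is handed in when it is done.

Besides the shell and the picture viewer there is one more tool, called by a JSON object that holds its "method" and its "body". play_rows: Moves the arm, as the interface text tells. Its arguments: {"type":"object","properties":{"series":{"type":"array","items":{"type":"array"}},"fingers":{"type":"number"},"newtons":{"type":"number"}},"required":["series"]}

```bash
mkdir -p pics; cat > h.py <<'E'
import numpy as np, cv2
from plant import status, eyes, ctrl
def grab(n):
    f=eyes.grab_frame(n); np.savez(f'{n}.npz',**f); return f
def world(f):
    h,w=f['depth'].shape; F=h/2/np.tan(np.radians(f['vfov'])/2)
    v,u=np.mgrid[:h,:w]; d=f['depth']
    P=np.stack([(u-f['cx'])/F*d,(v-f['cy'])/F*d,d],-1)
    R=cv2.Rodrigues(np.array(f['rvec'],float))[0]
    W=(P-np.array(f['tvec']).ravel())@R
    W[d==0]=np.nan; return W
E
python3 - <<'E'
from h import *
s=status.get_state(); print(s)
ims=[]
for n in('scene','side'):
    f=grab(n); cv2.imwrite(f'pics/{n}.png',cv2.resize(f['color'][...,::-1],(800,600)))
    print(n,f['vfov'],f['cx'],f['cy'],np.array(f['rvec']).ravel(),np.array(f['tvec']).ravel(),(f['depth']==0).mean())
E
```

```text
{'time_s': 0.0, 'qpos': array([ 6.82567035e+01,  1.77039098e+01,  9.36909195e+01, -1.55503376e-04,
        6.87377297e+01, -3.99145596e+00]), 'qvel': array([ 0.06207901, -0.02034974,  0.02741333,  0.08825844, -0.12306447,
        0.08502867]), 'tau': array([ 3.07288919e-04, -4.15245330e+01, -2.76674223e+01, -2.66843263e-04,
        9.92652116e-03, -3.95577126e-05]), 'tool_pos': array([0.1902705 , 0.59450204, 0.24874187]), 'tool_rot': array([-1.79867752e+02, -9.08268411e-03,  1.62248205e+02]), 'wrist_force': array([ 0.6941895 , -0.04297385, -0.2538034 ]), 'moment': array([-0.02595607, -0.05275255,  0.00031146]), 'finger_force': 0.0, 'gripper_width': 0.08541990609289521}
scene 42.45842281815731 258.42800603914145 194.15262705989852 [ 1.56004935  1.88978919 -0.84802147] [ 0.08637324 -0.27579019  2.01800938] 0.015040079752604166
side 47.430991607674244 257.43625569892816 190.45325336925032 [ 2.12127804 -0.90352127  0.41388008] [-0.37557382  0.31379807  1.24202725] 0.004033406575520833
```

View pics/scene.png

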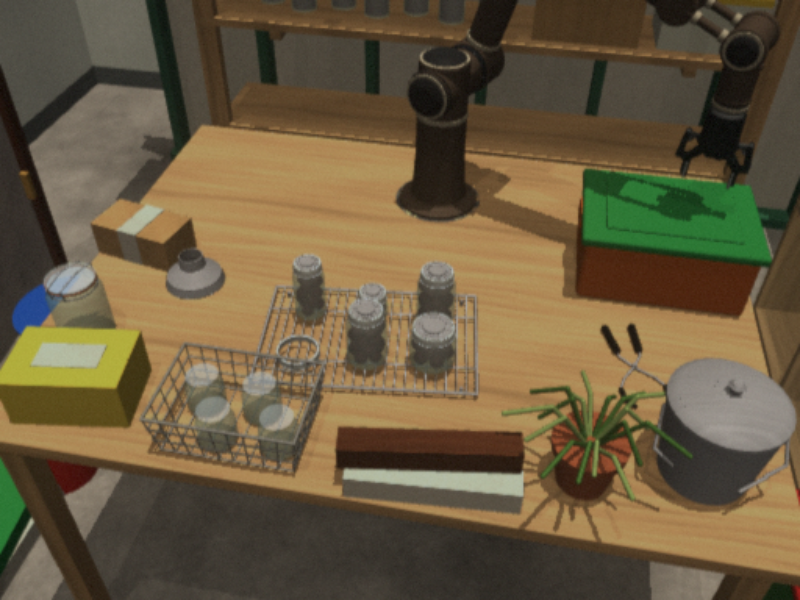

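View pics/side.png

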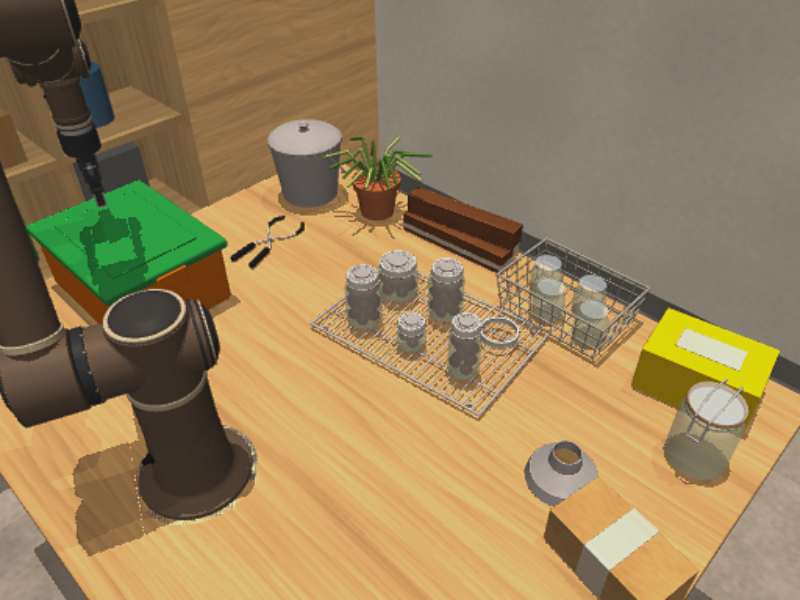

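The low jar's lid is at about (433,327) in the scene view and (398,262) in the side view. Two tall jars stand next to it, at (436,270) and (365,315) in the scene view. Next I'll measure the lid top in both views.

```bash
cat > m.py <<'E'
from h import *
pts={'scene':[(433,327),(436,270),(365,310),(308,265),(372,292)],'side':[(398,262),(364,273),(447,269),(466,323),(411,320)]}
for n in pts:
    f=dict(np.load(n+'.npz')); W=world(f); F=192/np.tan(np.radians(f['vfov'])/2)
    R=cv2.Rodrigues(f['rvec'])[0]; t=f['tvec'].ravel()
    for k,(u,v) in enumerate(pts[n]):
        u*=.64;v*=.64
        H=[.11,.149,.149,.154,.086][k]
        c=-R.T@t; d=R.T@np.array([(u-f['cx'])/F,(v-f['cy'])/F,1]); p=c+d*(H-c[2])/d[2]
        m=(abs(W[...,2]-(H-.002))<.008)&(np.hypot(W[...,0]-p[0],W[...,1]-p[1])<.06)
        q=W[m]; (cx,cy),r=cv2.minEnclosingCircle(q[:,:2].astype(np.float32)) if len(q) else ((0,0),0)
        print(n,k,'ray',p.round(3),'N',m.sum(),'circ',round(cx,3),round(cy,3),'r',round(r,3),'med',np.median(q,0).round(3), 'top', np.percentile(q[:,2],[50,90]).round(4))
    u,v=np.array(pts[n][0])*.64; u,v=int(u),int(v)
    cv2.imwrite(f'pics/{n}_c.png',cv2.resize(f['color'][v-40:v+60,u-60:u+60,::-1],(720,600),interpolation=cv2.INTER_CUBIC))
E
python3 m.py
```

```text
scene 0 ray [0.613 0.081 0.11 ] N 434 circ 0.608 0.081 r 0.044 med [0.612 0.081 0.107] top [0.1067 0.1104]
scene 1 ray [0.487 0.066 0.149] N 252 circ 0.487 0.066 r 0.036 med [0.492 0.068 0.145] top [0.1454 0.1496]
scene 2 ray [ 0.634 -0.047  0.149] N 299 circ 0.629 -0.048 r 0.037 med [ 0.633 -0.047  0.145] top [0.1452 0.1489]
scene 3 ray [ 0.529 -0.187  0.154] N 185 circ 0.518 -0.192 r 0.032 med [ 0.523 -0.193  0.15 ] top [0.1502 0.1546]
scene 4 ray [ 0.507 -0.062  0.086] N 152 circ 0.502 -0.063 r 0.03 med [ 0.503 -0.061  0.083] top [0.0828 0.0868]
side 0 ray [0.599 0.069 0.11 ] N 280 circ 0.605 0.08 r 0.045 med [0.603 0.073 0.106] top [0.1062 0.1096]
side 1 ray [0.485 0.058 0.149] N 219 circ 0.484 0.064 r 0.036 med [0.481 0.061 0.145] top [0.1447 0.1486]
side 2 ray [ 0.616 -0.06   0.149] N 209 circ 0.626 -0.052 r 0.037 med [ 0.623 -0.054  0.145] top [0.1453 0.1489]
side 3 ray [ 0.509 -0.202  0.154] N 211 circ 0.515 -0.198 r 0.031 med [ 0.512 -0.2    0.15 ] top [0.15   0.1535]
side 4 ray [ 0.497 -0.068  0.086] N 174 circ 0.498 -0.066 r 0.031 med [ 0.496 -0.069  0.082] top [0.0818 0.0852]
```

{"method": "play_rows", "body": {"series": [[[-0.3,-0.2,0],0],[[-0.6,-0.4,0],0],[[-0.6,-0.4,0],0],[[-0.6,-0.4,0],0],[[-0.6,-0.4,0],0],[[-0.6,-0.4,0],0],[[-0.6,-0.4,0],0],[[-0.6,-0.4,0],0],[[-0.6,-0.4,0],0],[[-0.6,-0.4,0],0],[[-0.6,-0.4,0],0],[[-0.6,-0.4,0],0],[[-0.6,-0.4,0],0],[[-0.6,-0.4,0],0],[[-0.6,-0.4,0],0],[[-0.5,-0.2,0],0],[[0,0,0],0],[[0,0,0],0]], "fingers": 0, "newtons": 20}}

```text
time_s: 2.35
tool_pos: [0.6055, 0.0836, 0.2495]
tool_rot: [-180.0, -0.1, 162.2]
wrist_force: [-0.4, 0.3, -0.2]
gripper_width: 0.0001
finger_force: 0.0
```

{"method": "play_rows", "body": {"series": [[[-0.04,-0.05,0.2],0],[[0,0,0.4],0],[[0,0,0.4],0],[[0,0,0.4],0],[[0,0,0.2],0],[[0,0,0],0],[[0,0,0],0]]}}

```text
time_s: 3.22
tool_pos: [0.6086, 0.0807, 0.1549]
tool_rot: [180.0, 0.1, 162.3]
wrist_force: [-0.6, -0.4, 1.2]
gripper_width: -0.0002
finger_force: 0.0
```

```bash
python3 - <<'E'
from h import *
o=[]
for n,(u,v) in (('scene',(277,200)),('side',(255,160))):
    f=grab(n); o.append(cv2.resize(f['color'][v-45:v+45,u-45:u+45,::-1],(400,400),interpolation=cv2.INTER_CUBIC))
f=grab('wrist'); 
cv2.imwrite('pics/near.png',np.hstack(o)); cv2.imwrite('pics/wrist.png',f['color'][...,::-1])
print(status.get_state())
E
```

```text
{'time_s': 3.375, 'qpos': array([ 3.47852996e+00,  2.22323042e+01,  9.93117643e+01, -2.30362710e-03,
        5.83224294e+01, -6.87756166e+01]), 'qvel': array([-0.10563752,  0.1679563 ,  0.22383015,  0.01715987, -0.08499961,
        0.0470925 ]), 'tau': array([ 3.01736046e-02, -4.19914484e+01, -2.48151076e+01,  1.15744446e-03,
       -2.19287940e-03, -1.76791650e-04]), 'tool_pos': array([0.60877953, 0.08057564, 0.15524995]), 'tool_rot': array([1.79953499e+02, 1.25157315e-01, 1.62255303e+02]), 'wrist_force': array([0.50808377, 0.07725671, 0.74108231]), 'moment': array([-0.01311516,  0.02275993, -0.01699444]), 'finger_force': 0.0, 'gripper_width': 2.206464745810688e-05}
```

View pics/near.png

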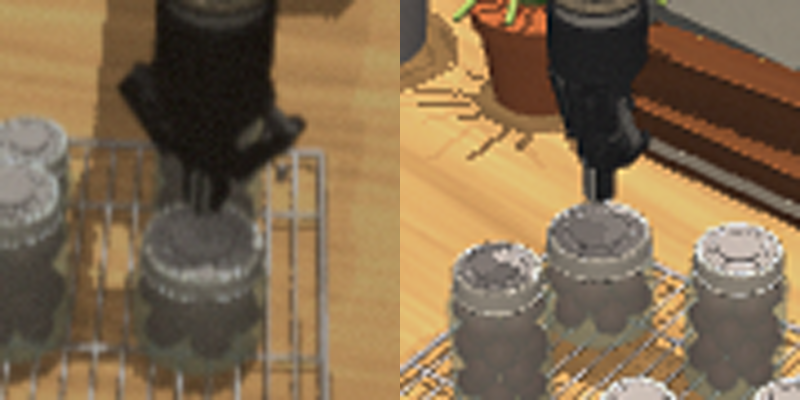

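View pics/wrist.png

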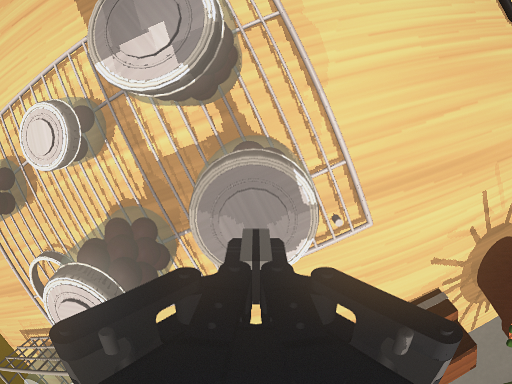

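The shut fingers are over the middle of the lid: (200,210) and (597,200) in the near crops, with the tips at (255,235) in the wrist view. The neighbouring jars are clear. I'll now go down in small steps.

{"method": "play_rows", "body": {"series": [[[0.02,0,0.1],0],[[0,0,0.1],0],[[0,0,0.1],0],[[0,0,0.03],0],[[0,0,0],0],[[0,0,0],0]]}}

```text
time_s: 4.12
tool_pos: [0.607, 0.0809, 0.1343]
tool_rot: [180.0, 0.0, 162.2]
wrist_force: [0.2, -0.0, -0.2]
gripper_width: -0.0001
finger_force: 0.0
```

{"method": "play_rows", "body": {"series": [[[0,0,0.03],0],[[0,0,0.03],0],[[0,0,0],0]]}}

```text
time_s: 4.5
tool_pos: [0.6066, 0.0809, 0.1304]
tool_rot: [-180.0, -0.0, 162.2]
wrist_force: [-0.1, -0.1, -0.5]
gripper_width: -0.0003
finger_force: 0.0
```

{"method": "play_rows", "body": {"series": [[[0,0,0.015],0],[[0,0,0],0]]}}

```text
time_s: 4.75
tool_pos: [0.6067, 0.0809, 0.1296]
tool_rot: [-180.0, -0.0, 162.3]
wrist_force: [-0.1, -0.4, -0.3]
gripper_width: -0.0002
finger_force: 0.0
```

{"method": "play_rows", "body": {"series": [[[0,0,0.015],0],[[0,0,0],0]]}}

```text
time_s: 5.0
tool_pos: [0.6069, 0.0809, 0.1288]
tool_rot: [180.0, 0.0, 162.3]
wrist_force: [-0.3, -0.3, 0.0]
gripper_width: 0.0001
finger_force: 0.0
```

{"method": "play_rows", "body": {"series": [[[0,0,0.015],0],[[0,0,0],0]]}}

```text
time_s: 5.25
tool_pos: [0.6069, 0.0809, 0.1282]
tool_rot: [180.0, 0.0, 162.2]
wrist_force: [-0.7, 0.1, 3.0]
gripper_width: -0.0002
finger_force: 1.3
```

{"method": "play_rows", "body": {"series": [[[0,0,0.01],0],[[0,0,0],0]]}}

```text
time_s: 5.5
tool_pos: [0.6068, 0.0809, 0.1276]
tool_rot: [180.0, 0.0, 162.3]
wrist_force: [-0.7, 0.5, 3.8]
gripper_width: 0.0001
finger_force: 2.0
```

{"method": "play_rows", "body": {"series": [[[0,0,0.01],0],[[0,0,0],0]]}}

```text
time_s: 5.75
tool_pos: [0.6069, 0.0809, 0.1271]
tool_rot: [180.0, 0.0, 162.3]
wrist_force: [-1.6, -0.8, 5.9]
gripper_width: 0.0
finger_force: 2.8
```

{"method": "play_rows", "body": {"series": [[[0,0,0.01],0],[[0,0,0],0],[[0,0,0],0]]}}

```text
time_s: 6.12
tool_pos: [0.6069, 0.0809, 0.1268]
tool_rot: [180.0, 0.0, 162.3]
wrist_force: [-2.0, 0.0, 6.6]
gripper_width: 0.0001
finger_force: 3.3
```

{"method": "play_rows", "body": {"series": [[[0,0,0],0],[[0,0,0],0],[[0,0,0],0],[[0,0,0],0]]}}

```text
time_s: 6.62
tool_pos: [0.6069, 0.0809, 0.1268]
tool_rot: [180.0, 0.0, 162.3]
wrist_force: [-3.2, -0.8, 6.0]
gripper_width: 0.0001
finger_force: 3.3
```

{"method": "play_rows", "body": {"series": [[[0,0,-0.03],0],[[0,0,-0.05],0],[[0,0,-0.1],0],[[0,0,-0.3],0],[[0,0,-0.4],0],[[0,0,-0.4],0],[[0,0,-0.4],0],[[0,0,-0.4],0],[[0,0,-0.2],0],[[0,0,0],0],[[0,0,0],0]]}}

```text
time_s: 8.0
tool_pos: [0.6061, 0.0809, 0.2619]
tool_rot: [-180.0, -0.1, 162.3]
wrist_force: [-0.3, 0.3, -1.0]
gripper_width: -0.0001
finger_force: 0.0
```

```bash
python3 - <<'E'
from h import *
grab('scene');grab('side')
E
python3 m.py | grep -v ' [34] ray'
```

```text
scene 0 ray [0.613 0.081 0.11 ] N 436 circ 0.607 0.083 r 0.045 med [0.612 0.082 0.106] top [0.1064 0.1099]
scene 1 ray [0.487 0.066 0.149] N 185 circ 0.488 0.068 r 0.036 med [0.498 0.071 0.145] top [0.1451 0.1484]
scene 2 ray [ 0.634 -0.047  0.149] N 294 circ 0.627 -0.047 r 0.038 med [ 0.633 -0.047  0.145] top [0.1452 0.1493]
side 0 ray [0.599 0.069 0.11 ] N 281 circ 0.605 0.077 r 0.045 med [0.603 0.074 0.106] top [0.1059 0.1096]
side 1 ray [0.485 0.058 0.149] N 221 circ 0.483 0.065 r 0.037 med [0.48  0.061 0.145] top [0.1451 0.1482]
side 2 ray [ 0.616 -0.06   0.149] N 211 circ 0.626 -0.052 r 0.035 med [ 0.622 -0.054  0.145] top [0.1449 0.1485]
```

Nothing has moved, and the hand is 150 mm clear of the lid.

```bash
python3 -c "
from plant import ctrl; print(ctrl.finish_job())"
```

```text
the job is handed in; nothing more can be done
None
```

I pressed the low jar's lid at about 6.5 N for over half a second, which by the spring figures is about 2 mm in, then lifted the hand 150 mm clear and handed the job in; the jar and the two tall jars beside it measured in place afterwards, and no verdict was returned.

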